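Find the loose flap and push it open

TASK

One of the four identical flap covers on the grey service box has been left unlocked: press near an edge of the covers in turn to find the one that rocks, then push that edge down until the cover is open as far as it goes, and leave it standing open with the hand clear. Use only the fingertips, do not force the covers that stay firm, and do not shift or pick up the things standing around.

Things in the scene. Friction and masses are not known exactly. Their poses are not given: they have to be found in the camera images.
- box: Grey service box fixed to the bench, 160 mm (its x) x 520 mm (its y) and 80 mm high; origin at the centre of its underside, its +x is the side away from the robot, +y to the robot's left. Its flat top has four openings, 100 mm (x) x 88 mm (y), in one row along y at y = +200, +100, -100, -200 mm, each closed by a flap cover; the plain middle part between the two pairs carries a vial and a stopper. The box is hollow under the free cover: at least 55 mm clear below the top.
- cover_1_mid (a point): Cover 1 of 4, counted from the robot's left: aluminium plate 96 mm (x) x 84 mm (y) x 6 mm, flush with the box top. This point is the centre of its upper face, 80 mm above the bench when shut, 3 mm above the pivot, which runs along y under the middle of the plate; the axes are the box's when shut and tilt with the cover.
- cover_2_mid (a point): Cover 2 of 4, counted from the robot's left: aluminium plate 96 mm (x) x 84 mm (y) x 6 mm, flush with the box top. This point is the centre of its upper face, 80 mm above the bench when shut, 3 mm above the pivot, which runs along y under the middle of the plate; the axes are the box's when shut and tilt with the cover.
- cover_3_mid (a point): Cover 3 of 4, counted from the robot's left: aluminium plate 96 mm (x) x 84 mm (y) x 6 mm, flush with the box top. This point is the centre of its upper face, 80 mm above the bench when shut, 3 mm above the pivot, which runs along y under the middle of the plate; the axes are the box's when shut and tilt with the cover.
- cover_4_mid (a point): Cover 4 of 4, counted from the robot's left: aluminium plate 96 mm (x) x 84 mm (y) x 6 mm, flush with the box top. This point is the centre of its upper face, 80 mm above the bench when shut, 3 mm above the pivot, which runs along y under the middle of the plate; the axes are the box's when shut and tilt with the cover.
- cover_1 (a joint): Tilt of cover 1, rad: 0 shut, positive when the edge nearer the robot is down and the far edge up, negative the other way; stops at -1.05 and +1.05. Exactly one of the four covers is free, a different one each time: it tips either way under about 1 to 3 N near its edge and stays where it is left. The other three are locked from below and give less than about 2 mm under 20 N.
- cover_2 (a joint): Tilt of cover 2, rad: 0 shut, positive when the edge nearer the robot is down and the far edge up, negative the other way; stops at -1.05 and +1.05. Exactly one of the four covers is free, a different one each time: it tips either way under about 1 to 3 N near its edge and stays where it is left. The other three are locked from below and give less than about 2 mm under 20 N.
- cover_3 (a joint): Tilt of cover 3, rad: 0 shut, positive when the edge nearer the robot is down and the far edge up, negative the other way; stops at -1.05 and +1.05. Exactly one of the four covers is free, a different one each time: it tips either way under about 1 to 3 N near its edge and stays where it is left. The other three are locked from below and give less than about 2 mm under 20 N.
- cover_4 (a joint): Tilt of cover 4, rad: 0 shut, positive when the edge nearer the robot is down and the far edge up, negative the other way; stops at -1.05 and +1.05. Exactly one of the four covers is free, a different one each time: it tips either way under about 1 to 3 N near its edge and stays where it is left. The other three are locked from below and give less than about 2 mm under 20 N.
- vial_mid (a point): Bystander, loose: amber glass vial, 26 mm across, 38 mm tall, standing on the plain middle of the box's top. This point is at its centre, about half-way up.
- stopper_center (a point): Bystander, loose: black rubber stopper, 24 mm across, 22 mm tall, standing on the plain middle of the box's top. This point is at its centre, about half-way up.
- beaker_mid (a point): Bystander, loose: glass beaker, 72 mm across, 90 mm tall, on the bench behind the box. This point is at its centre, about half-way up.
- jar_mid (a point): Bystander, loose: amber jar with black cap, 60 mm across, 75 mm tall, on the bench behind the box. This point is at its centre, about half-way up.
- dish_mid (a point): Bystander, loose: white dish, 80 mm across, 25 mm tall, on the bench behind the box. This point is at its centre, about half-way up.
- meter_mid (a point): Bystander, loose: white handheld meter lying on the bench on the robot's side of the box, 190 x 80 x 33 mm. This point is at its centre, about half-way up.
- scoop_grip (a point): Bystander, loose: steel scoop, 160 mm long, lying on the bench on the robot's side of the box. This point is in its handle.

How it is judged (in metres and radians):
On the way:
1. one cover rocks under the press (((value of joint cover_1 above 0.15 rad or value of joint cover_1 below -0.15 rad) or (value of joint cover_2 above 0.15 rad or value of joint cover_2 below -0.15 rad) or (value of joint cover_3 above 0.15 rad or value of joint cover_3 below -0.15 rad) or (value of joint cover_4 above 0.15 rad or value of joint cover_4 below -0.15 rad))), for 0.05 s.
At the end, for the whole second after the job is handed in: The free cover stands open by at least 0.85 rad (its stop is at 1.05) either way and is at rest, the other three are shut (within 0.12 rad), and no bystander has moved more than 30 mm ((((value of joint cover_1 above 0.85 rad or value of joint cover_1 below -0.85 rad) and value of joint cover_2 between -0.12 and 0.12 rad and value of joint cover_3 between -0.12 and 0.12 rad and value of joint cover_4 between -0.12 and 0.12 rad) or ((value of joint cover_2 above 0.85 rad or value of joint cover_2 below -0.85 rad) and value of joint cover_1 between -0.12 and 0.12 rad and value of joint cover_3 between -0.12 and 0.12 rad and value of joint cover_4 between -0.12 and 0.12 rad) or ((value of joint cover_3 above 0.85 rad or value of joint cover_3 below -0.85 rad) and value of joint cover_1 between -0.12 and 0.12 rad and value of joint cover_2 between -0.12 and 0.12 rad and value of joint cover_4 between -0.12 and 0.12 rad) or ((value of joint cover_4 above 0.85 rad or value of joint cover_4 below -0.85 rad) and value of joint cover_1 between -0.12 and 0.12 rad and value of joint cover_2 between -0.12 and 0.12 rad and value of joint cover_3 between -0.12 and 0.12 rad)) and velocity of joint cover_1 between -0.1 and 0.1 rad/s and velocity of joint cover_2 between -0.1 and 0.1 rad/s and velocity of joint cover_3 between -0.1 and 0.1 rad/s and velocity of joint cover_4 between -0.1 and 0.1 rad/s and distance of each of vial_mid, stopper_center, beaker_mid, jar_mid, dish_mid, meter_mid, scoop_grip from where it was at the start of the episode below 0.03 m); the robot touches nothing.
It fails at once if a bystander is shifted or lifted by more than 30 mm (distance of any of vial_mid, stopper_center, beaker_mid, jar_mid, dish_mid, meter_mid, scoop_grip from where it was at the start of the episode above 0.03 m).
It fails at once if the box or a cover is forced with more than 60 N (contact force between box and the fingers above 60 N or contact force between box and the arm above 60 N).
It also fails if it takes over 48 s, if anything falls off the work surface, if the arm or the gripper's body presses on something with over 40 N, if the wrist force passes 120 N, or if a joint passes its speed limit or range.

ROBOT

A 6-joint arm with a two-finger parallel gripper is mounted at the origin on the work surface. World frame = base frame: x ahead of the robot, y to its left, z up, the work surface at z = 0. Lengths are in m, angles in degrees, forces in N, time in s.
With the tool pointing down it reaches from about 0.25 to 0.725 m from the base axis. Payload 9.7 kg.
Tool frame: the origin (TCP) lies on the centre line of the jaws, within the pads' length; the fingertips stand tip_reach ahead of it and the grasp point (between the pads) lies 2 mm behind it (tip_reach is the distance from the TCP to the fingertips, in m); z points along the fingers, y is the direction in which the jaws open and shut (so a half turn about z gives the same grasp; the last joint's range is limited). The gripper opens to 85 mm and grips with 20 to 120 N. Pads are 22 mm wide; open, the fingers measure 114 mm over their backs; the gripper's body (76 mm by 85 mm) begins 54 mm behind the grasp point. The pads swing forward as they close: fully open they stand 13 mm farther back than shut.
Start: joints at [-67.151, 4.979, 10.078, 95.1, 0, 90], TCP at [0.214, -0.507, 0.248] pointing down, gripper open.
Joint ranges: [-179.16, 179.16], [-48.56, 103.87], [-65.8, 70.77], [-126.05, 130.52], [-82.76, 87.17], [-180, 180]. Speed limits (degrees/s): [127.2, 127.2, 147.25, 180, 180, 180].

INTERFACE

Orientations are given as [roll, pitch, yaw] about the fixed x, y, z axes, in that order (R = Rz(yaw) Ry(pitch) Rx(roll)).
In Python, from workcell import get_obs, camera, calibration, job_done, tip_reach gives the robot as it stands.
- The arm moves only by the tool apply_moves, never from a script. Its argument "rows" is a list of rows, each a list of 7 numbers: the shift along the world's x, y, z in mm, then the turn, a rotation vector about the world's x, y, z in degrees, then the closure, from 0 (fully open) to 1 (shut). A call has 1 to 20 rows; each row shifts and turns the commanded pose from where the row before left it; what a row does not reach is not made up. A row lasts 1/8 s, in which the tool goes at most 62.5 mm and 10.7 degrees, less where a joint would pass 70% of its speed; a pose out of reach is approached as far as the arm can. A call with a gripper value outside its range is refused whole. The fingers move at their own pace and stop on an object; "grip_force" is the grip in N (left out, the last holds). Time passes only in rows, so rows that do not move let the fingers close. It gives the time, the measured TCP pose, the force and the opening at its end, in the units of the state.
- get_obs(): the state, without advancing time (a new reading comes with each control period).
- camera(name): name is "scene" or "top"; returns the picture (480x640x3 uint8, red, green, blue); there is no depth.
- calibration(name): a dict with "intrinsics" (3x3 intrinsics, pixels), "T" (4x4, takes a point from camera to world coordinates). Camera axes: x right, y down, z forward; pixel columns grow to the right and rows downward; lengths in m; the calibration is good to about 2 mm. A picture is of the moment at which its call begins. calibration takes no time and is no camera call.
- job_done(): hands the job in, once; it reports no verdict.
The state is a dict: "time": time; "q": joint angles; "qd": joint speeds; "joint_efforts": joint torques, N m; "ee_pos": TCP position; "tcp_rot": TCP orientation; "wrist_force": force on the tool from outside, world axes, zero at the start; "torque": the same for the moment, N m; "opening": finger opening in m.
Only numpy, scipy, OpenCV 4.12 (cv2) and the standard library are available. Lean on these libraries where they do the work, as an engineer would, in place of code of your own. Each camera call takes 0.05 s, during which the arm holds its last target.

## Working session

There is one attempt and no reset: what is moved stays moved. The work goes in short steps, Python scripts to look and compute and a tool call to move; the robot and the scene stay as the last step left them, time stands still between calls to the robot, and variables do not carry over. Pictures are saved under pics/ and viewed, and the job is handed in when it is done.

Besides the shell and the picture viewer there is one more tool, called after "Call:" by a JSON object that holds its "name" and its "arguments". apply_moves: Moves the arm, as the interface text tells. Its arguments: {"type":"object","properties":{"rows":{"type":"array","items":{"type":"array","items":{"type":"number"}}},"grip_force":{"type":"number"}},"required":["rows"]}

```bash
ls; mkdir -p pics; python3 - <<'E'
from workcell import *
import cv2,numpy as np
np.set_printoptions(precision=4,suppress=True)
o=get_obs();print(o);print(tip_reach if not callable(tip_reach) else tip_reach())
for n in("scene","top"):
    cv2.imwrite(f"pics/{n}0.png",camera(n)[:,:,::-1]);c=calibration(n);print(np.array(c["intrinsics"]),np.array(c["T"]))
E
```

```text
pics
{'time': 0.0, 'q': array([-67.1494,   5.0099,  10.0333,  95.1022,   0.002 ,  90.0013]), 'qd': array([-0.0227, -0.0182,  0.0311, -0.1202, -0.0319,  0.0601]), 'joint_efforts': array([  0.0019, -52.0393,  46.4803,   0.0165,   0.0001,  -0.    ]), 'ee_pos': array([ 0.2135, -0.5066,  0.2476]), 'tcp_rot': array([-179.9212,   -0.002 ,   22.8492]), 'wrist_force': array([0.0649, 0.2595, 0.0777]), 'torque': array([-0.0419, -0.0302,  0.0258]), 'opening': 0.08540402435976738}
0.017
[[548.3543   0.     322.4408]
 [  0.     548.3543 236.8354]
 [  0.       0.       1.    ]] [[-0.3727  0.737  -0.5639  1.0202]
 [ 0.9278  0.2856 -0.2401  0.2049]
 [-0.0159 -0.6126 -0.7902  0.7604]
 [ 0.      0.      0.      1.    ]]
[[613.242    0.     325.7763]
 [  0.     613.242  233.3185]
 [  0.       0.       1.    ]] [[-0.0069 -0.99    0.1409  0.4169]
 [-0.9999  0.0089  0.0139  0.0009]
 [-0.015  -0.1407 -0.9899  1.0847]
 [ 0.      0.      0.      1.    ]]
```

View pics/scene0.png

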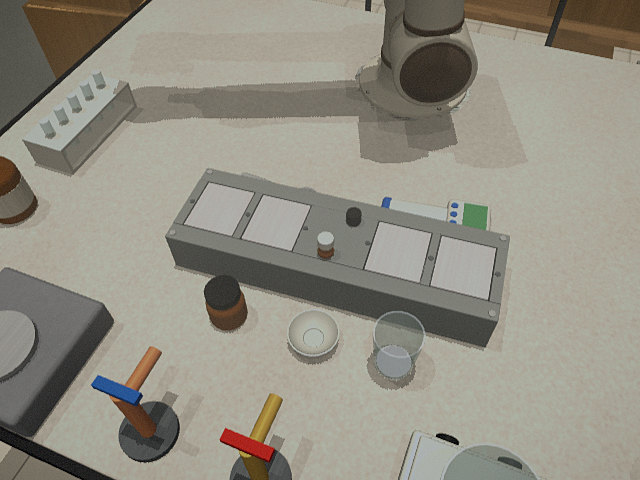

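View pics/top0.png

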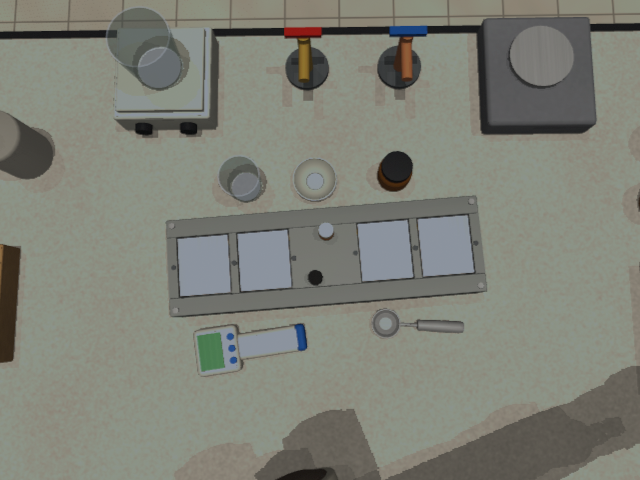

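The top view shows the box turned slightly. The four light covers are at about (204,265), (264,261), (386,251) and (446,245), with the vial at (326,230) and the stopper at (315,277). Next I'll measure the covers in both views.

```bash
cat > h.py <<'E'
import cv2,numpy as np
from workcell import *
np.set_printoptions(precision=4,suppress=True)
def ray(n,uv):
    c=calibration(n);K=np.array(c["intrinsics"]);T=np.array(c["T"])
    d=T[:3,:3]@np.linalg.solve(K,[uv[0],uv[1],1]);return T[:3,3],d/np.linalg.norm(d)
def onz(n,uv,z):
    o,d=ray(n,uv);return o+d*(z-o[2])/d[2]
def tri(a,b):
    (o,d),(p,e)=ray("top",a),ray("scene",b)
    s=np.linalg.lstsq(np.c_[d,-e],p-o,rcond=None)[0]
    P,Q=o+s[0]*d,p+s[1]*e;return (P+Q)/2,np.linalg.norm(P-Q)
def covers(im,box,thr):
    g=cv2.cvtColor(im,cv2.COLOR_RGB2GRAY);m=np.zeros_like(g);x0,y0,x1,y1=box
    m[y0:y1,x0:x1]=(g[y0:y1,x0:x1]>thr)*255
    m=cv2.morphologyEx(m,cv2.MORPH_OPEN,np.ones((5,5)))
    cs,_=cv2.findContours(m,0,1)
    out=[]
    for c in cs:
        if cv2.contourArea(c)>1200:
            q=cv2.approxPolyDP(cv2.convexHull(c),6,True)[:,0]; M=cv2.moments(c)
            out.append((M['m10']/M['m00'],M['m01']/M['m00'],cv2.contourArea(c),q))
    return out
E
python3 - <<'E'
from h import *
t=cv2.imread("pics/top0.png")[:,:,::-1];s=cv2.imread("pics/scene0.png")[:,:,::-1]
for v in [(204,265),(264,230),(235,265),(204,228)]: print(t[v[1],v[0]])
for v in [(220,210),(400,250),(340,220)]: print(s[v[1],v[0]])
A=sorted(covers(t,(172,210,480,302),135));B=sorted(covers(s,(180,178,502,300),150),reverse=True)
print(len(A),len(B))
for a in A: print(np.array(a[:3]),a[3].tolist(),onz("top",a[:2],.08))
for b in B: print(np.array(b[:3]),b[3].tolist(),onz("scene",b[:2],.08))
if len(A)==len(B):
  for a,b in zip(A,B): print(*tri(a[:2],b[:2]))
for uv in [(326,226),(315,277)]: print("vial/stop",onz("top",uv,.115 if uv[1]<240 else .102))
for uv in [(171,225),(473,201),(481,287),(175,311)]: print("screw",onz("top",uv,.08))
E
```

```text
[140 148 159]
[47 48 46]
[100 101  96]
[108 110 103]
[174 172 166]
[175 174 169]
[124 127 117]
4 5
[ 203.7854  265.112  2680.5   ] [[226, 236], [229, 291], [181, 294], [179, 239]] [0.5087 0.2164 0.08  ]
[ 264.0547  260.1462 2689.    ] [[286, 231], [290, 286], [242, 289], [238, 234]] [0.5161 0.117  0.08  ]
[ 384.8431  250.2525 2691.    ] [[406, 221], [411, 276], [363, 280], [359, 224]] [ 0.5308 -0.082   0.08  ]
[ 445.3169  245.3051 2694.    ] [[466, 216], [472, 271], [424, 275], [419, 219]] [ 0.5381 -0.1816  0.08  ]
[ 463.66    267.0855 2792.    ] [[442, 237], [494, 248], [487, 297], [432, 285]] [0.5114 0.2169 0.08  ]
[ 414.1888  193.3487 5586.5   ] [[501, 232], [275, 178], [501, 178]] [0.3943 0.1066 0.08  ]
[ 398.274   251.3878 2588.5   ] [[379, 223], [429, 233], [419, 280], [366, 268]] [0.5188 0.1172 0.08  ]
[ 276.3058  222.1615 2254.    ] [[263, 196], [308, 205], [291, 249], [244, 238]] [ 0.5338 -0.0821  0.08  ]
[ 219.2856  208.5092 2093.    ] [[208, 184], [251, 192], [231, 234], [187, 223]] [ 0.5413 -0.1818  0.08  ]
vial/stop [0.5667 0.0141 0.115 ]
vial/stop [0.4861 0.0325 0.102 ]
screw [0.5761 0.2726 0.08  ]
screw [ 0.6119 -0.23    0.08  ]
screw [ 0.4692 -0.2372  0.08  ]
screw [0.434 0.262 0.08 ]
```

Both views agree on z = 0.08 to within 3 mm. The box is yawed about 4.2°, and the cover centres are near (0.510,0.217), (0.517,0.117), (0.532,-0.082) and (0.540,-0.182). I'll press with the jaws shut, 33 mm on the robot's side of each centre, starting with cover 4.

Call:
{"name": "apply_moves", "arguments": {"rows": [[24.5, 26.8, 0, 0, 0, -1.55, 1], [24.5, 26.8, 0, 0, 0, -1.55, 1], [24.5, 26.8, 0, 0, 0, -1.55, 1], [24.5, 26.8, 0, 0, 0, -1.55, 1], [24.5, 26.8, 0, 0, 0, -1.55, 1], [24.5, 26.8, 0, 0, 0, -1.55, 1], [24.5, 26.8, -10, 0, 0, -1.55, 1], [24.5, 26.8, -15, 0, 0, -1.55, 1], [24.5, 26.8, -20, 0, 0, -1.55, 1], [24.5, 26.8, -20, 0, 0, -1.55, 1], [24.5, 26.8, -20, 0, 0, -1.55, 1], [24.5, 26.8, -20, 0, 0, -1.55, 1], [0, 0, 0, 0, 0, 0, 1], [0, 0, 0, 0, 0, 0, 1]]}}

```text
time: 1.85
ee_pos: [0.5073, -0.1854, 0.1434]
tcp_rot: [180.0, 0.0, 4.3]
wrist_force: [-0.1, -0.5, 0.5]
opening: 0.0
```

```bash
python3 - <<'E'
from h import *
o=get_obs();print(o["ee_pos"],o["tcp_rot"],o["wrist_force"],o["opening"],o["time"])
cv2.imwrite("pics/s1.png",camera("scene")[:,:,::-1])
E
```

```text
[ 0.5073 -0.1854  0.1434] [179.9965   0.0264   4.2827] [-0.0703 -0.4662  0.5003] 2.3406427104165325e-06 1.85
```

View pics/s1.png

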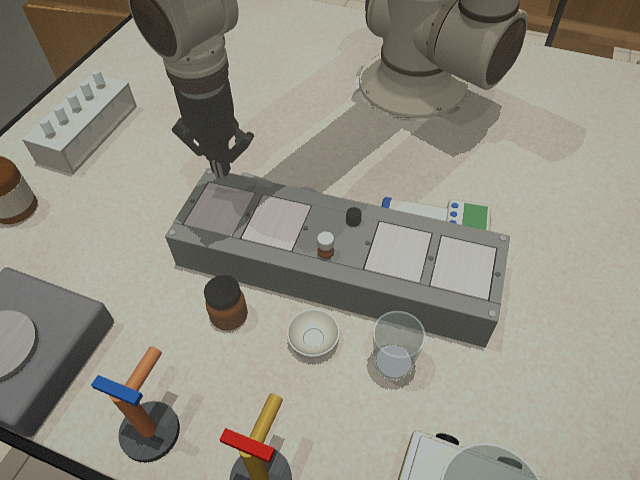

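The hand is over cover 4, with the fingertip at about (219,178). I'll lower it gently.

Call:
{"name": "apply_moves", "arguments": {"rows": [[0, 0, -10, 0, 0, 0, 1], [0, 0, -10, 0, 0, 0, 1], [0, 0, -6, 0, 0, 0, 1], [0, 0, -4, 0, 0, 0, 1], [0, 0, -3, 0, 0, 0, 1], [0, 0, 0, 0, 0, 0, 1]]}}

```text
time: 2.65
ee_pos: [0.5075, -0.1852, 0.1102]
tcp_rot: [-180.0, 0.0, 4.3]
wrist_force: [-0.6, -0.1, 0.8]
opening: -0.0
```

Call:
{"name": "apply_moves", "arguments": {"rows": [[0, 0, -3, 0, 0, 0, 1], [0, 0, -3, 0, 0, 0, 1], [0, 0, -2, 0, 0, 0, 1], [0, 0, -2, 0, 0, 0, 1], [0, 0, 0, 0, 0, 0, 1]]}}

```text
time: 3.28
ee_pos: [0.5075, -0.1852, 0.1001]
tcp_rot: [-180.0, 0.0, 4.2]
wrist_force: [-0.3, 0.4, 0.7]
opening: -0.0001
```

Call:
{"name": "apply_moves", "arguments": {"rows": [[0, 0, -1, 0, 0, 0, 1], [0, 0, -1, 0, 0, 0, 1], [0, 0, -1, 0, 0, 0, 1], [0, 0, -1, 0, 0, 0, 1], [0, 0, 0, 0, 0, 0, 1]]}}

```text
time: 3.9
ee_pos: [0.5076, -0.1853, 0.0963]
tcp_rot: [180.0, -0.0, 4.2]
wrist_force: [-0.2, -0.3, 0.1]
opening: 0.0002
```

Call:
{"name": "apply_moves", "arguments": {"rows": [[0, 0, -1, 0, 0, 0, 1], [0, 0, 0, 0, 0, 0, 1]]}}

```text
time: 4.15
ee_pos: [0.5075, -0.1852, 0.0953]
tcp_rot: [180.0, 0.0, 4.3]
wrist_force: [-0.3, -0.5, 0.4]
opening: -0.0001
```

Call:
{"name": "apply_moves", "arguments": {"rows": [[0, 0, -1, 0, 0, 0, 1], [0, 0, 0, 0, 0, 0, 1]]}}

```text
time: 4.4
ee_pos: [0.5075, -0.1852, 0.0942]
tcp_rot: [-180.0, 0.0, 4.2]
wrist_force: [-0.7, -0.2, 0.7]
opening: 0.0002
```

Call:
{"name": "apply_moves", "arguments": {"rows": [[0, 0, -1, 0, 0, 0, 1], [0, 0, -1, 0, 0, 0, 1], [0, 0, 0, 0, 0, 0, 1]]}}

```text
time: 4.78
ee_pos: [0.5076, -0.1852, 0.0922]
tcp_rot: [-180.0, -0.0, 4.2]
wrist_force: [-0.4, -0.1, 0.7]
opening: -0.0004
```

```bash
python3 - <<'E'
from h import *
im=camera("scene");cv2.imwrite("pics/s2.png",cv2.resize(im[140:320,150:390,::-1],None,fx=3,fy=3,interpolation=2))
o=get_obs();print(o["ee_pos"],o["wrist_force"])
E
```

```text
[ 0.5076 -0.1852  0.0922] [-0.4225 -0.0011  0.244 ]
```

View pics/s2.png

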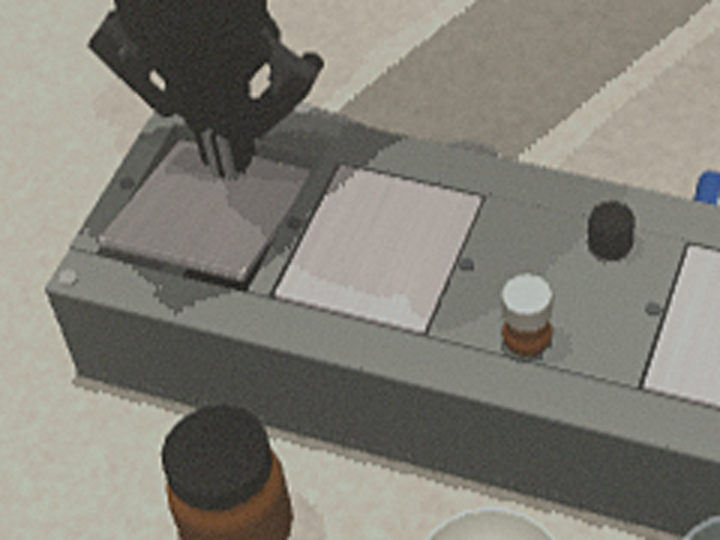

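Cover 4 is the free one: its far edge has lifted, with a dark gap and plate edge showing at crop (175,265). I'll keep pushing.

Call:
{"name": "apply_moves", "arguments": {"rows": [[0, 0, -2, 0, 0, 0, 1], [0, 0, -2, 0, 0, 0, 1], [0, 0, -2, 0, 0, 0, 1], [0, 0, -2, 0, 0, 0, 1], [0, 0, -2, 0, 0, 0, 1], [0, 0, -2, 0, 0, 0, 1], [0, 0, -2, 0, 0, 0, 1], [0, 0, -2, 0, 0, 0, 1], [0, 0, 0, 0, 0, 0, 1]]}}

```text
time: 5.95
ee_pos: [0.5074, -0.1852, 0.0759]
tcp_rot: [-180.0, 0.0, 4.2]
wrist_force: [-0.1, -0.2, 0.3]
opening: 0.0002
```

Call:
{"name": "apply_moves", "arguments": {"rows": [[0, 0, -2, 0, 0, 0, 1], [0, 0, -2, 0, 0, 0, 1], [0, 0, -2, 0, 0, 0, 1], [0, 0, 0, 0, 0, 0, 1]]}}

```text
time: 6.45
ee_pos: [0.5074, -0.1852, 0.0699]
tcp_rot: [-180.0, 0.0, 4.2]
wrist_force: [-0.0, 0.7, -0.2]
opening: -0.0002
```

```bash
python3 - <<'E'
from h import *
im=camera("scene");cv2.imwrite("pics/s3.png",cv2.resize(im[140:320,150:390,::-1],None,fx=3,fy=3,interpolation=2))
o=get_obs();print(o["ee_pos"],o["wrist_force"])
E
```

```text
[ 0.5074 -0.1852  0.07  ] [-0.1568  0.5203 -0.4605]
```

View pics/s3.png

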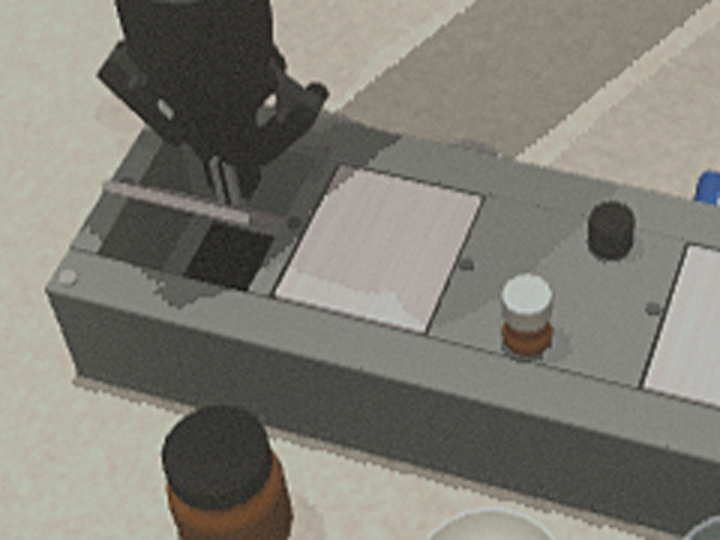

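Call:
{"name": "apply_moves", "arguments": {"rows": [[0, 0, -2, 0, 0, 0, 1], [0, 0, -2, 0, 0, 0, 1], [0, 0, -1, 0, 0, 0, 1], [0, 0, 0, 0, 0, 0, 1]]}}

```text
time: 7.0
ee_pos: [0.5075, -0.1852, 0.0651]
tcp_rot: [-180.0, 0.0, 4.2]
wrist_force: [-0.2, 0.4, -0.2]
opening: 0.0003
```

Call:
{"name": "apply_moves", "arguments": {"rows": [[0, 0, -1, 0, 0, 0, 1], [0, 0, -1, 0, 0, 0, 1], [0, 0, 0, 0, 0, 0, 1]]}}

```text
time: 7.38
ee_pos: [0.5075, -0.1852, 0.0631]
tcp_rot: [-180.0, 0.0, 4.2]
wrist_force: [-0.9, -0.7, 0.6]
opening: 0.0001
```

```bash
python3 - <<'E'
from h import *
a=camera("scene")[160:280,150:310,::-1];b=camera("top")[190:310,380:540,::-1]
cv2.imwrite("pics/s4.png",np.hstack([cv2.resize(i,(400,300),interpolation=2) for i in(a,b)]))
o=get_obs();print(o["ee_pos"],o["wrist_force"],o["joint_efforts"])
E
```

```text
[ 0.5075 -0.1852  0.0632] [ 0.1624  0.0104 -0.4213] [  0.1367 -50.7325  46.1839  -0.1053   0.069   -0.0014]
```

View pics/s4.png

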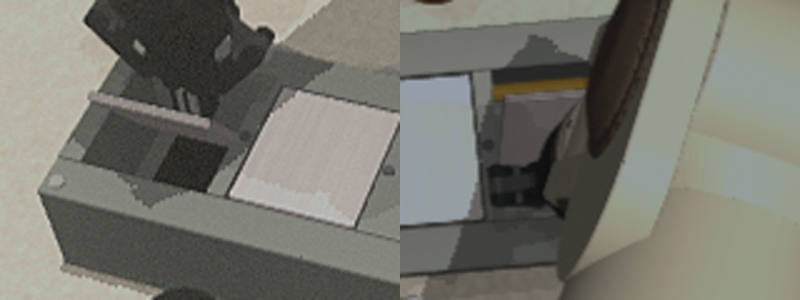

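```bash
cat >> h.py <<'E'
def tilt(n,uv,c=np.array([.5395,-.1818,.077]),yaw=np.radians(4.2)):
    ex=np.array([np.cos(yaw),np.sin(yaw),0]);ey=np.array([-ex[1],ex[0],0])
    o,d=ray(n,uv);t=((c-o)@ey)/(d@ey);p=o+t*d-c   # in plane normal to pivot
    return p@ex*1e3,p[2]*1e3,np.arctan2(p[2],p@ex)
def tilt_circ(n,uv,y,R=.0481,c=np.array([.5395,-.1818,.077]),yaw=np.radians(4.2)):
    # point on edge at box-y offset y (m) or any: intersect ray with cylinder radius R about pivot
    ex=np.array([np.cos(yaw),np.sin(yaw),0]);ez=np.array([0,0,1.])
    o,d=ray(n,uv);a=np.array([(o-c)@ex,(o-c)@ez]);b=np.array([d@ex,d@ez])
    r=np.roots([b@b,2*a@b,a@a-R*R])
    if np.iscomplexobj(r): r=[-(a@b)/(b@b)]
    return [(np.round((a+s*b)*1e3,1).tolist(),round(float(np.arctan2((a+s*b)[1],(a+s*b)[0])),3)) for s in r]
E
python3 - <<'E'
from h import *
for uv in [(187,198),(233,209),(210,203)]: print(tilt("scene",uv),tilt_circ("scene",uv,0))
# top: raised edge top line (500,95)/2.5
for uv in [(380+500*.4-160,190+96*.4),(380+505*.4-160,190+84*.4)]: print(uv,tilt("top",uv),tilt_circ("top",uv,0))
E
```

```text
(np.float64(72.64464981338601), np.float64(104.60841460150301), np.float64(0.9638091951285446)) [([-32.6, -35.4], -2.315), ([24.9, 41.1], 1.026)]
(np.float64(-37.97693696979865), np.float64(-42.45248687424567), np.float64(-2.3006061392157844)) [([-32.6, -35.3], -2.316), ([24.9, 41.2], 1.027)]
(np.float64(22.72930675487892), np.float64(39.518647447153455), np.float64(1.0488463461956348)) [([-33.2, -34.8], -2.333), ([24.3, 41.5], 1.042)]
(420.0, 228.4) (np.float64(65.56279029486497), np.float64(-253.60639023439506), np.float64(-1.3178133307390658)) [([35.0, -33.0], -0.755), ([24.8, 41.2], 1.03)]
(422.0, 223.6) (np.float64(70.4186806934131), np.float64(-220.4868584679754), np.float64(-1.2616575890253376)) [([41.7, -23.9], -0.521), ([33.1, 34.9], 0.811)]
```

Both views give a tilt of about 1.03 rad. I'll push a little more to reach the stop, then withdraw.

Call:
{"name": "apply_moves", "arguments": {"rows": [[0, 0, -1, 0, 0, 0, 1], [0, 0, -1, 0, 0, 0, 1], [0, 0, 0, 0, 0, 0, 1]]}}

```text
time: 7.85
ee_pos: [0.5075, -0.1852, 0.0612]
tcp_rot: [180.0, 0.0, 4.2]
wrist_force: [0.0, 0.3, 0.3]
opening: 0.0
```

Call:
{"name": "apply_moves", "arguments": {"rows": [[-2, 0, 2, 0, 0, 0, 1], [-1, 0, 5, 0, 0, 0, 1], [0, 0, 10, 0, 0, 0, 1], [0, 0, 15, 0, 0, 0, 1], [0, 0, 25, 0, 0, 0, 1], [-10, 0, 35, 0, 0, 0, 1], [-30, -20, 35, 0, 0, 0, 1], [-40, -40, 30, 0, 0, 0, 1], [-40, -40, 0, 0, 0, 0, 1], [-40, -40, 0, 0, 0, 0, 1], [-40, -40, 0, 0, 0, 0, 1], [-30, -40, 0, 0, 0, 0, 1], [0, -40, 0, 0, 0, 0, 1], [0, 0, 0, 0, 0, 0, 1], [0, 0, 0, 0, 0, 0, 1]]}}

```text
time: 9.72
ee_pos: [0.2755, -0.444, 0.2182]
tcp_rot: [-180.0, -0.0, 4.2]
wrist_force: [0.7, 0.7, 0.5]
opening: 0.0002
```

```bash
python3 - <<'E'
from h import *
a=camera("scene")[:,:,::-1];b=camera("top")[:,:,::-1]
cv2.imwrite("pics/s5.png",a);cv2.imwrite("pics/t5.png",b)
o=get_obs();print(o["ee_pos"],o["wrist_force"],o["qd"])
for n,i,(x,y) in(("top",b,(400,190)),("scene",a,(160,160))): cv2.imwrite(f"pics/z{n}5.png",cv2.resize(i[y:y+120,x:x+120],(600,600),interpolation=2))
E
```

```text
[ 0.2758 -0.4436  0.2182] [ 0.4419 -0.8918 -0.1283] [ 0.3434 -0.18   -0.2053 -0.2932 -0.0491 -0.0772]
```

View pics/t5.png

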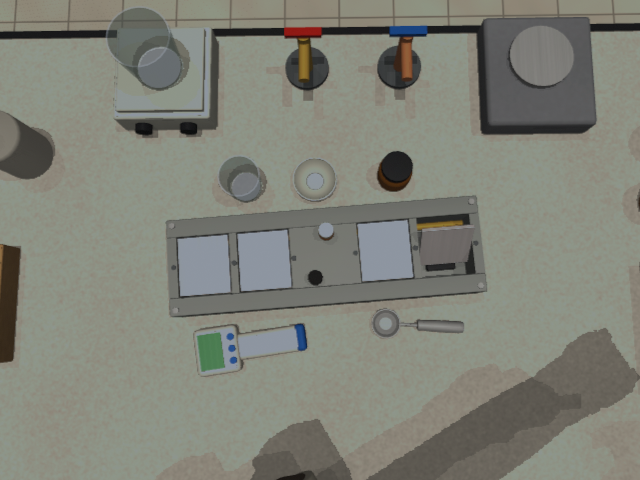

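View pics/zscene5.png

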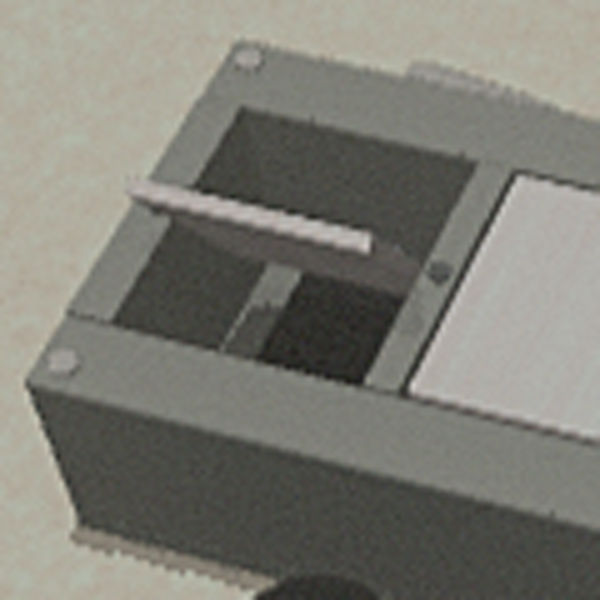

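View pics/ztop5.png

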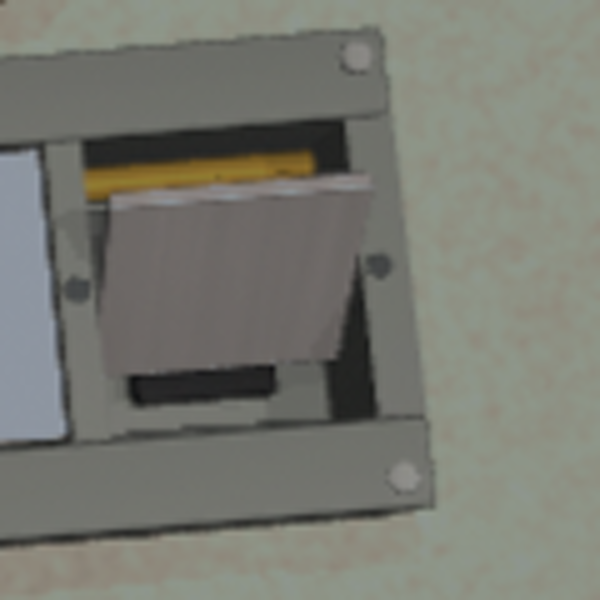

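```bash
python3 - <<'E'
from h import *
print(tilt_circ("top",(400+242/5,190+191/5),0),tilt("top",(400+242/5,190+191/5)))
print(tilt_circ("scene",(160+252/5,160+216/5),0),tilt("scene",(160+252/5,160+216/5)))
print(tri((400+242/5,190+191/5),(160+252/5,160+216/5)))
a,b=cv2.imread("pics/top0.png"),cv2.imread("pics/t5.png")
for nm,(x0,y0,x1,y1) in dict(vial=(312,218,340,245),stop=(303,264,330,290),beaker=(215,150,270,205),dish=(290,155,340,203),jar=(375,148,415,195),meter=(190,318,312,380),scoop=(368,305,470,340)).items():
    A,B=[cv2.cvtColor(i[y0:y1,x0:x1],6).astype(np.float32) for i in(a,b)]
    print(nm,cv2.phaseCorrelate(A,B),np.abs(A-B).mean())
E
```

```text
[([31.8, -36.1], -0.848), ([21.1, 43.2], 1.116)] (np.float64(21.23918412233964), np.float64(42.32137313312663), np.float64(1.1056659813543144))
[([-33.1, -34.9], -2.33), ([24.4, 41.5], 1.039)] (np.float64(21.84730121141285), np.float64(38.08341122956778), np.float64(1.049962335638598))
(array([ 0.5612, -0.1807,  0.1148]), np.float64(0.0007489815071399729))
vial ((0.019295244814957258, 0.5312307981594007), 1.0022482246528437) 1.6494709
stop ((0.5036265589133873, 0.48913314935655805), 0.9925879341012329) 1.4501425
beaker ((0.004461933362417625, 0.010804934187955695), 0.9988409171170659) 1.728595
dish ((0.038925107891177646, -0.014297631873656513), 1.000531306117773) 1.89
jar ((0.03623972082900906, 0.0018225017706718916), 1.0051929974307616) 1.2867022
meter ((0.49798762186865275, 0.009202620770338399), 0.9914248651266098) 1.8800899
scoop ((0.0019894599989100925, -0.0029525270611330257), 1.0025915176657492) 1.842577
```

The cover stands at about 1.04 to 1.1 rad, which is its stop. Nothing else has moved and the hand is clear, so I'm handing in.

```bash
python3 -c "
from workcell import *
print(job_done())"
```

```text
the job is handed in; nothing more can be done
None
```

Cover 4 was the unlocked one, and it now stands open with the hand clear. It was the first cover I tried, so I never touched the other three. I pressed with shut fingertips on the edge nearer the robot until the cover was open, and handed the job in at about 10 s.

**Last checks:**
- **Tilt:** with the hand away, I measured about 1.04 rad in the scene view and 1.11 rad in the top view. The difference is calibration error, and both put the cover at or near its 1.05 stop.
- **Contact:** the wrist force stayed under about 1 N in every reading. I never felt a clear rise at the stop, so "fully open" rests on the pictures.
- **Bystanders:** comparing the top view before and after, no bystander moved by more than about half a pixel (about 1 mm). The other three covers look shut.

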